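# Clear the goldsmith's offcut tray, saving the punch

### The arm

A 7-joint arm with a two-finger parallel gripper is mounted at the origin on the work surface. World frame = base frame: x ahead of the robot, y to its left, z up, the work surface at z = 0. Lengths are in m, angles in rad, forces in N, time in s.
With the tool pointing down it reaches from about 0.4 to 0.85 m from the base axis. Payload 4.5 kg.
Tool frame: the origin (TCP) lies at the very end of the fingers, on their centre line; the grasp point (between the pads) lies 19 mm behind it; z points along the fingers, y is the line along which they close (so a half turn about z gives the same grasp; the last joint's range is limited). The gripper opens to 88 mm and grips with 3 to 60 N. Pads are 18 mm wide; open, the fingers measure 123 mm over their backs; the gripper's body (75 mm by 187 mm) begins 45 mm behind the grasp point.
Start: joints at [1.145, 0.689, -0.195, 1.565, 0.157, 0.902, -0.215], TCP at [0.277, -0.56, 0.239] pointing down, gripper open.
Joint ranges: [-3.01, 3.01], [-0.46, 2.08], [-1.47, 1.51], [0.13, 2.56], [-1, 4.14], [0.04, 2.09], [-2.66, 2.66]. Speed limits (rad/s): [2.57, 2.57, 3.14, 3.14, 3.14, 3.14, 3.14].

### API

Orientations are given as a unit quaternion [x, y, z, w].
In Python, from plant import r, eyes, nets gives the robot as it stands.
- The arm moves only by the shell command python3 -m pendant 'ROWS' [FORCE]. ROWS is JSON, a list of rows, each an object of numbers: "claw": the opening, from 0 (shut) to 1 (fully open); "dx", "dy", "dz": the shift along the world's x, y, z in mm; "twist": the turn about the world's z in rad. In form: [{"claw": .., "dx": .., "dy": .., "dz": .., "twist": ..}, ...]. A call has 1 to 8 rows; each row is the pose to reach, as a shift and turn from the pose commanded when the call began; what a row does not reach only later rows make up. A row lasts 1/10 s, in which the tool goes at most 50 mm and 8.59 degrees, less where a joint would pass 70% of its speed; a pose out of reach is approached as far as the arm can. A call with a gripper value outside its range is refused whole. The fingers move at their own pace and stop on an object; FORCE is the grip in N (left out, the last holds). Time passes only in rows, so rows that repeat a pose let the fingers close. It gives the time, the measured TCP pose, the force, the opening and the grip force at its end, in the units of the state.
- r.get_state(): the state, without advancing time (a new reading comes with each control period).
- eyes.snapshot(name): name is "scene" or "top" or "wrist"; returns (picture, depth): 480x640x3 uint8, blue, green, red; 480x640 float32, m along the optical axis (not along the pixel's ray), 0 where there is no reading.
- eyes.camera_info(name): a dict with "K" (3x3 intrinsics, pixels), "world_to_cam" (4x4, takes a point from world to camera coordinates); the wrist camera has in their place "T_tool_cam" (4x4, takes a point from camera to tool coordinates, whose origin is the TCP and whose axes are the flange's). Camera axes: x right, y down, z forward; pixel columns grow to the right and rows downward; lengths in m; the calibration is good to about 2 mm. The wrist camera is an equidistant fisheye: a pixel r from the principal point sees the ray r / f radians off the axis. A picture is of the moment at which its call begins: read the wrist's pose just before it. camera_info takes no time and is no camera call.
- r.finish_job(): hands the job in; it is judged then, once.
Trained networks look in the newest picture that a camera, given by its name, has taken for a name from the list of things; names that differ only in an ending like _2 or _b are one class to them, and where a whole thing is asked for, a point or a joint stands for the part that bears it (a point fixed in the world has none). Each returns a list of dicts, best first, with "confidence" (0 to 1); they miss things now and then, are a little off and sometimes report something else, mostly with a low value. They report only what shows in the picture. A call takes as long as a camera call.
- nets.spot_in(camera, query): "box" ([left, top, width, height] as shares, 0 to 1, of the picture: columns of its width, rows of its height, round what is visible of it).
- nets.place_of(camera, query): "position" ([column, row] as shares, 0 to 1, of the picture: columns of its width, rows of its height: a listed point, or the origin of a listed thing).
The state is a dict: "clock": time; "q": joint angles; "qd": joint speeds; "joint_torque": joint torques, N m; "tool_pos": TCP position; "eef_rot": TCP orientation; "contact_force": force on the tool from outside, world axes, zero at the start; "moment": the same for the moment, N m; "opening": opening from 0.0 (shut) to 1.0 (fully open); "finger_force": force on a finger pad.
Only numpy, scipy, OpenCV 4.12 (cv2) and the standard library are available. Lean on these libraries where they do the work, as an engineer would, in place of code of your own. Each camera call takes 0.05 s, during which the arm holds its last target. There are 200 camera calls.

### The job

A steel punch has been left among the brass offcuts in the tipping tray. First take the punch out, leaving the offcuts in the tray, and lay it flat in the shallow pine tool tray (lay it down, do not drop it); then tip the tray by its handle so that all four offcuts slide into the wooden catch box under its lip. Finally lower the tray fully back onto its stand without letting it slam down.

Things in the scene. Friction and masses are not known exactly. Their poses are not given: they have to be found in the camera images.
- punch: Steel punch, an 80 mm long bar of 16 x 16 mm square section with a stepped, narrower end (last 25 mm, at +x: 12 mm, then 8 mm wide), 0.13 kg. Lies flat near the middle of the tipping tray at any yaw. Origin: centre of its underside, x along its length, z up.
- offcut_a: Brass offcut, block 26 x 18 x 13 mm, lying in the tipping tray in one of four places towards its corners. Origin at the centre of its underside as it lies at the start.
- offcut_b: Brass offcut, L-shaped, about 24 x 22 mm, 12 mm thick, in another of the four places. Origin at the centre of its underside as it lies at the start.
- offcut_c: Brass offcut, round button, 25 mm across at the foot, 18 mm at the top, 14 mm high, in another of the four places. Origin at the centre of its underside as it lies at the start.
- offcut_d: Brass offcut, stepped block 22 x 20 mm, 6 and 14 mm high, in another of the four places. Origin at the centre of its underside as it lies at the start.
- stand: Wooden stand, fixed, that carries the tipping tray. Origin on the table below the middle of the tray's open lip; y runs from the lip to the tray's handle, x along the lip, z up.
- stand_hinge (a point): Middle of the hinge axis (along the stand's x), 80 mm above the table, 40 mm from the lip towards the handle and 10 mm below the tray's floor surface.
- tray (a joint): Hinge of the aluminium tipping tray: 0 = level on its stand, grows as the handle end is raised, stops at 1.1 rad. It falls back by its own weight when let go. The tray (0.45 kg) is 180 x 225 mm outside, floor 90 mm above the table when level, walls 5 mm thick and 24 mm high above the floor on three sides; the end towards the catch box (stand -y) is an open lip without a wall.
- tray_floor (a point): Point on the tray's floor surface, midway across, 110 mm from the lip and 110 mm from the inside of the handle-end wall. Turns with the tray: y towards the handle, z square to the floor.
- tray_handle (a point): Middle of the tray's handle: a round steel bar, 10 mm thick and 100 mm long, parallel to the hinge, 45 mm clear (to its axis) of the outside of the end wall, joined to it by an arm at each end; 100 mm above the table and 230 mm along y from the hinge axis when level (20 mm above it). Turns with the tray.
- bin: Wooden catch box, open, fixed, 210 (its x, along the lip) x 140 (its y) x 45 mm high, walls 7 mm. Stands under and in front of the tray's lip. Origin: centre of its underside.
- bin_in (a point): Centre of the catch box's inner floor.
- tool_tray: Shallow pine tool tray, open and empty, fixed, 140 (its x) x 180 (its y) x 28 mm high, walls 8 mm. Stands on the robot's right, nearer or farther; a pine block with a square steel plate on top stands in the other place. Origin: centre of its underside.
- tool_tray_in (a point): Centre of the pine tool tray's inner floor.

How it is judged:
By the outcome, as a careful person would: the job done as asked, in the order asked, and still so for the second after the job is handed in, with the robot touching nothing.
It also fails if it takes over 64 s, if anything falls off the work surface, if the arm or the gripper's body presses on something with over 40 N, if the wrist force passes 120 N, or if a joint passes its speed limit or range.

## Working session

There is one attempt and no reset: what is moved stays moved. The work goes in short steps, Python scripts to look and compute and a shell command to move; the robot and the scene stay as the last step left them, time stands still between calls to the robot, and variables do not carry over. Pictures are saved under pics/ and viewed, at most 10 in all, crops included, and the job is handed in when it is done.

```bash
mkdir -p pics
cat > h.py <<'E'
import numpy as np, cv2
from plant import r, eyes, nets
from scipy.spatial.transform import Rotation as R
def unproj(name,px,d=None,z=None):
    "pixel + depth or plane height -> world (fixed cameras)"
    c=eyes.camera_info(name);K=np.array(c["K"]);T=np.linalg.inv(np.array(c["world_to_cam"]))
    ray=np.linalg.inv(K)@[px[0],px[1],1]
    if z is not None:
        d=(z-T[2,3])/(T[:3,:3]@ray)[2]
    return T[:3,:3]@(ray*d)+T[:3,3]
def find(cam,q,z=None,depth=None):
    for o in nets.place_of(cam,q)[:3]:
        p=np.array(o["position"])*[640,480]
        dd=depth[int(min(p[1],479)),int(min(p[0],639))] if depth is not None else 0
        print(cam,q,round(o["confidence"],2),p.round(0),unproj(cam,p,z=z).round(4), unproj(cam,p,d=dd).round(3))
E
python3 - <<'E'
from h import *
for c in ["top","scene"]:
    im,d=eyes.snapshot(c); cv2.imwrite(f"pics/{c}.png",im); np.save(f"{c}.npy",d)
    for q,z in [("punch",.09),("tray_floor",.09),("tray_handle",.1),("stand_hinge",.08),("tool_tray_in",.006),("bin_in",.006)]:
        find(c,q,z,d)
s=r.get_state();print(s["clock"],s["tool_pos"],s["eef_rot"],s["opening"])
E
```

```text
top punch 0.68 [251. 227.] [0.5612 0.1159 0.09  ] [0.56  0.113 0.107]
top tray_floor 0.97 [249. 227.] [0.5618 0.121  0.09  ] [0.56  0.118 0.108]
top tray_floor 0.43 [320. 219.] [ 0.5761 -0.0241  0.09  ] [ 0.585 -0.024  0.007]
top tray_handle 0.86 [167. 245.] [0.5244 0.282  0.1   ] [0.524 0.279 0.108]
top tray_handle 0.31 [249. 230.] [0.5546 0.1191 0.1   ] [0.554 0.118 0.106]
top stand_hinge 0.57 [284. 224.] [0.5686 0.0508 0.08  ] [0.567 0.05  0.092]
top tool_tray_in 0.78 [449. 199.] [ 0.6294 -0.3088  0.006 ] [ 0.629 -0.309  0.006]
top bin_in 0.84 [321. 217.] [ 0.5914 -0.0272  0.006 ] [ 0.591 -0.027  0.007]
scene punch 0.94 [365. 282.] [0.5496 0.1266 0.09  ] [0.56  0.136 0.102]
scene tray_floor 0.63 [355. 283.] [0.5625 0.1196 0.09  ] [0.561 0.118 0.088]
scene tray_handle 0.64 [458. 334.] [0.5274 0.2796 0.1   ] [0.531 0.282 0.105]
scene stand_hinge 0.7 [323. 266.] [0.5696 0.0526 0.08  ] [0.577 0.062 0.09 ]
scene tool_tray_in 0.67 [189. 212.] [ 0.6298 -0.3095  0.006 ] [ 0.629 -0.311  0.005]
scene tool_tray_in 0.52 [190. 218.] [ 0.6386 -0.287   0.006 ] [ 0.639 -0.286  0.007]
scene bin_in 0.6 [288. 281.] [ 0.5884 -0.016   0.006 ] [0.655 0.078 0.114]
0.7 [ 0.27737837 -0.56011103  0.23873948] [9.73688895e-01 2.27881401e-01 1.69638111e-05 4.92341341e-05] 0.9982758692998537
```

View pics/top.png

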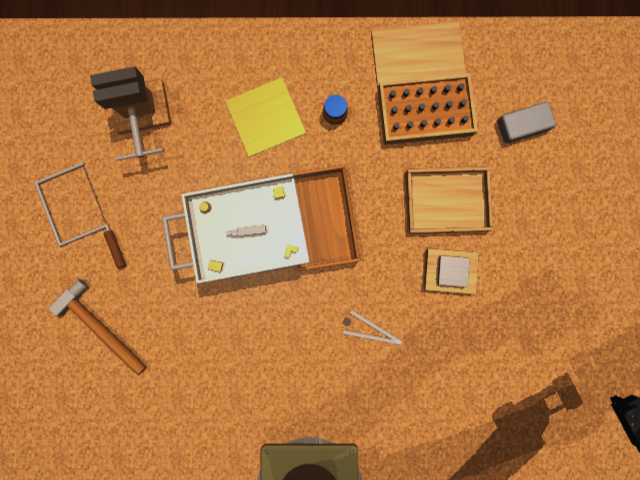

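View pics/scene.png

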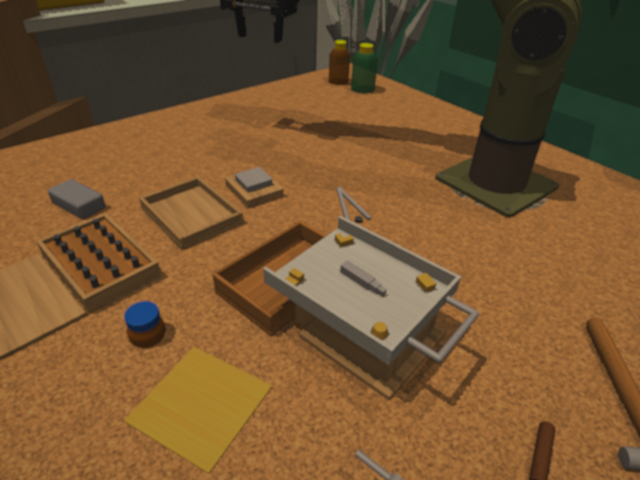

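```bash
cat > seg.py <<'E'
from h import *
im=cv2.imread("pics/top.png");d=np.load("top.npy")
v,u=np.mgrid[195:275,190:305];P=np.array([unproj("top",(a,b),d=d[b,a]) for a,b in zip(u.ravel(),v.ravel())]).reshape(*u.shape,3)
print("floor z",np.median(P[...,2]))
sub=im[195:275,190:305]; hsv=cv2.cvtColor(sub,cv2.COLOR_BGR2HSV)
m=((P[...,2]>np.median(P[...,2])+.006)&(np.hypot(P[...,0]-.562,P[...,1]-.118)<.06)).astype(np.uint8)
n,l,s,c=cv2.connectedComponentsWithStats(m)
for i in range(1,n):
    if s[i,4]<30: continue
    q=P[l==i]; rc=cv2.minAreaRect((q[:,:2]*1000).astype(np.float32)); print(s[i],q.mean(0).round(4),rc, "bgr",sub[l==i].mean(0).round())
    print(cv2.boxPoints(rc).round(0).tolist())
from plant import r
s=r.get_state();print(R.from_quat(s["eef_rot"]).as_matrix().round(2).tolist())
E
python3 seg.py
```

```text
Traceback (most recent call last):
  File "seg.py", line 3, in <module>
    v,u=np.mgrid[195:275,190:305];P=np.array([unproj("top",(a,b),d=d[b,a]) for a,b in zip(u.ravel(),v.ravel())]).reshape(*u.shape,3)
                                              ~~~~~~^^^^^^^^^^^^^^^^^^^^^^
  File "h.py", line 6, in unproj
    c=eyes.camera_info(name);K=np.array(c["K"]);T=np.linalg.inv(np.array(c["world_to_cam"]))
ValueError: time passes only in moves, steps and waits
```

```bash
sed -i 's/^def unproj/import functools\ninfo=functools.cache(eyes.camera_info)\ndef unproj/; s/c=eyes.camera_info(name)/c=info(name)/' h.py; python3 seg.py
```

```text
floor z 0.09026530468961397
[ 36  29  40  12 300] [0.5531 0.1211 0.1052] ((553.0485229492188, 125.06842041015625), (16.54047966003418, 79.45511627197266), 6.659091472625732) bgr [159. 176. 192.]
[[540.0, 164.0], [549.0, 85.0], [566.0, 87.0], [557.0, 165.0]]
[[0.9, 0.44, 0.0], [0.44, -0.9, -0.0], [0.0, 0.0, -1.0]]
```

```bash
R='' ; python3 -m pendant '[{"claw":0.5,"dx":138,"dy":340,"dz":0,"twist":0.6},{"claw":0.5,"dx":138,"dy":340,"dz":0,"twist":0.6},{"claw":0.5,"dx":138,"dy":340,"dz":0,"twist":0.6},{"claw":0.5,"dx":138,"dy":340,"dz":0,"twist":0.6},{"claw":0.5,"dx":138,"dy":340,"dz":0,"twist":0.6},{"claw":0.5,"dx":138,"dy":340,"dz":0,"twist":0.6},{"claw":0.5,"dx":138,"dy":340,"dz":0,"twist":0.6},{"claw":0.5,"dx":138,"dy":340,"dz":0,"twist":0.6}]'
python3 -m pendant '[{"claw":0.5,"dx":138,"dy":340,"dz":0,"twist":0.625},{"claw":0.5,"dx":138,"dy":340,"dz":0,"twist":0.625},{"claw":0.5,"dx":138,"dy":340,"dz":0,"twist":0.625},{"claw":0.5,"dx":138,"dy":340,"dz":0,"twist":0.625},{"claw":0.5,"dx":138,"dy":340,"dz":0,"twist":0.625},{"claw":0.5,"dx":138,"dy":340,"dz":0,"twist":0.625},{"claw":0.5,"dx":138,"dy":340,"dz":0,"twist":0.625},{"claw":0.5,"dx":138,"dy":340,"dz":0,"twist":0.625}]'
python3 - <<'E'
from h import *
s=r.get_state(); im,d=eyes.snapshot("wrist"); cv2.imwrite("pics/w1.png",im); np.save("w1.npy",d)
print(s["clock"],s["tool_pos"].round(4) if hasattr(s["tool_pos"],"round") else s["tool_pos"],s["eef_rot"],s["opening"],s["q"])
print(nets.place_of("wrist","punch")[:2]); print(eyes.camera_info("wrist"))
E
```

```text
clock: 1.5
tool_pos: [0.4178, -0.2147, 0.2393]
eef_rot: [0.861, 0.509, 0.002, -0.0]
contact_force: [0.4, -0.4, -0.0]
opening: 0.5
finger_force: 0.0
clock: 2.3
tool_pos: [0.5546, 0.1269, 0.2393]
eef_rot: [0.663, 0.748, 0.003, -0.001]
contact_force: [0.5, 0.3, 1.1]
opening: 0.499
finger_force: 0.0
2.3 [0.5546 0.1269 0.2393] [ 0.66319485  0.74844098  0.00283793 -0.00079944] 0.499200871018981 [-0.01683451  0.64309205 -0.48526581  1.73217774  0.37448991  0.85509619
 -0.54661198]
[{'position': [0.4975, 0.4765], 'confidence': 0.82}]
{'K': array([[371.64829954,   0.        , 324.68118394],
       [  0.        , 371.64829954, 241.13396514],
       [  0.        ,   0.        ,   1.        ]]), 'T_tool_cam': array([[-1.08557458e-03, -9.65596094e-01, -2.60044237e-01,
         6.57919233e-02],
       [ 9.99998971e-01, -1.29199624e-03,  6.22867331e-04,
        -5.36316707e-04],
       [-9.37414437e-04, -2.60043293e-01,  9.65596503e-01,
        -1.46443398e-01],
       [ 0.00000000e+00,  0.00000000e+00,  0.00000000e+00,
         1.00000000e+00]])}
```

View pics/w1.png

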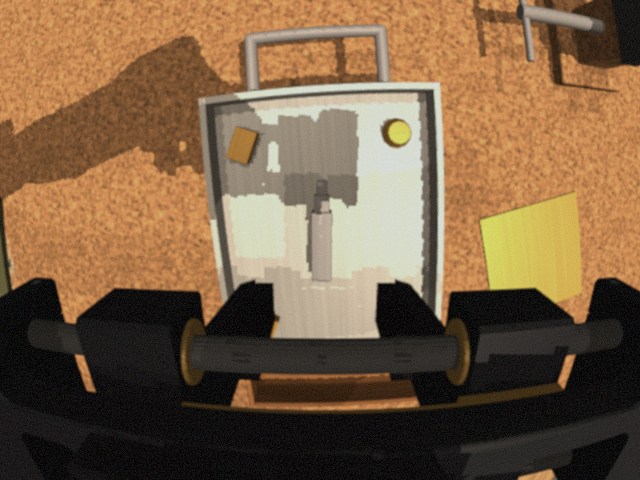

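The wrist picture shows the punch upright at columns 311–332, rows 180–281, with its narrow end up. The handle bar is at (250–385, 35), and an offcut sits in each far corner. I'll compute positions.

```bash
cat >> h.py <<'E'
def wray(px,tp,q,z):
    c=info("wrist");K=np.array(c["K"]);T=np.array(c["T_tool_cam"])
    a=np.array([(px[0]-K[0,2]),(px[1]-K[1,2])]);rr=np.hypot(*a);th=rr/K[0,0]
    ray=np.r_[a/max(rr,1e-9)*np.sin(th),np.cos(th)]
    M=R.from_quat(q).as_matrix();o=M@T[:3,3]+tp;d=M@T[:3,:3]@ray
    return o+d*(z-o[2])/d[2]
E
python3 - <<'E'
from h import *
tp=np.array([.5546,.1269,.2393]);q=[0.66319485,0.74844098,0.00283793,-0.00079944]
for n,p,z in [("narrow end",(322,181),.102),("wide end",(321,281),.092),("left edge",(312,240),.106),("right",(331,240),.106),("right",(332,275),.106),("left",(312,275),.106),("hL",(250,39),.1),("hR",(385,31),.1),("wallL",(203,99),.114),("wallR",(438,84),.114)]: print(n,wray(p,tp,q,z).round(4))
M=R.from_quat(q).as_matrix();print(M.round(3), np.arctan2(M[1,1],M[0,1]))
E
```

```text
narrow end [0.5482 0.164  0.102 ]
wide end [0.5573 0.0795 0.092 ]
left edge [0.5458 0.1178 0.106 ]
right [0.5605 0.1196 0.106 ]
right [0.5649 0.0909 0.106 ]
left [0.549 0.089 0.106]
hL [0.4793 0.2702 0.1   ]
hR [0.5822 0.2887 0.1   ]
wallL [0.4524 0.2182 0.114 ]
wallR [0.6247 0.2502 0.114 ]
[[-0.12   0.993  0.003]
 [ 0.993  0.12   0.005]
 [ 0.005  0.003 -1.   ]] 0.1206219765464167
```

```bash
python3 -m pendant '[{"claw":0.5,"dx":0,"dy":-5,"dz":-40,"twist":0},{"claw":0.5,"dx":0,"dy":-5,"dz":-80,"twist":0},{"claw":0.5,"dx":0,"dy":-5,"dz":-110,"twist":0},{"claw":0.5,"dx":0,"dy":-5,"dz":-110,"twist":0},{"claw":0.5,"dx":0,"dy":-5,"dz":-110,"twist":0}]'
```

```text
clock: 2.9
tool_pos: [0.5533, 0.1131, 0.1291]
eef_rot: [0.666, 0.746, -0.001, 0.0]
contact_force: [0.6, -0.0, -0.8]
opening: 0.5
finger_force: 0.0
```

```bash
python3 -m pendant '[{"claw":0.5,"dx":0,"dy":3,"dz":-20,"twist":0},{"claw":0.5,"dx":0,"dy":3,"dz":-34,"twist":0},{"claw":0.5,"dx":0,"dy":3,"dz":-35,"twist":0},{"claw":0.1,"dx":0,"dy":3,"dz":-35,"twist":0},{"claw":0.1,"dx":0,"dy":3,"dz":-35,"twist":0},{"claw":0.1,"dx":0,"dy":3,"dz":-35,"twist":0},{"claw":0.1,"dx":0,"dy":3,"dz":-35,"twist":0},{"claw":0.1,"dx":0,"dy":3,"dz":-35,"twist":0}]' 30
```

```text
clock: 3.7
tool_pos: [0.5537, 0.1179, 0.0943]
eef_rot: [0.666, 0.746, 0.0, 0.0]
contact_force: [-0.1, -0.7, 4.2]
opening: 0.175
finger_force: 30.0
```

```bash
python3 -m pendant '[{"claw":0.1,"dx":0,"dy":0,"dz":8,"twist":0},{"claw":0.1,"dx":0,"dy":0,"dz":25,"twist":0},{"claw":0.1,"dx":0,"dy":0,"dz":55,"twist":0},{"claw":0.1,"dx":0,"dy":0,"dz":85,"twist":0},{"claw":0.1,"dx":10,"dy":-25,"dz":110,"twist":0},{"claw":0.1,"dx":15,"dy":-60,"dz":110,"twist":0},{"claw":0.1,"dx":20,"dy":-100,"dz":110,"twist":0},{"claw":0.1,"dx":25,"dy":-140,"dz":110,"twist":0}]' && python3 -m pendant '[{"claw":0.1,"dx":7,"dy":-40,"dz":0,"twist":0},{"claw":0.1,"dx":15,"dy":-80,"dz":0,"twist":0},{"claw":0.1,"dx":22,"dy":-120,"dz":0,"twist":0},{"claw":0.1,"dx":30,"dy":-160,"dz":0,"twist":0},{"claw":0.1,"dx":37,"dy":-200,"dz":0,"twist":0},{"claw":0.1,"dx":44,"dy":-240,"dz":0,"twist":0},{"claw":0.1,"dx":48,"dy":-270,"dz":0,"twist":0},{"claw":0.1,"dx":50,"dy":-284,"dz":0,"twist":0}]'
python3 - <<'E'
from h import *
s=r.get_state();print(s["tool_pos"],s["opening"])
for c in ["top","wrist"]:
    im,d=eyes.snapshot(c); cv2.imwrite(f"pics/{c}2.png",im)
    for o in nets.place_of(c,"tool_tray_in")[:2]:
        p=np.array(o["position"])*[640,480]
        print(o, unproj(c,p,z=.006) if c=="top" else wray(p,s["tool_pos"],s["eef_rot"],.006))
E
```

```text
clock: 4.5
tool_pos: [0.5783, -0.0234, 0.2044]
eef_rot: [0.665, 0.747, 0.0, 0.0]
contact_force: [0.7, 0.4, -1.1]
opening: 0.174
finger_force: 30.0
clock: 5.3
tool_pos: [0.6272, -0.3105, 0.2034]
eef_rot: [0.667, 0.745, -0.001, 0.0]
contact_force: [-0.6, 0.0, -1.2]
opening: 0.178
finger_force: 30.0
[ 0.62724455 -0.310513    0.20335729] 0.17840548439657178
{'position': [0.698, 0.4165], 'confidence': 0.79} [ 0.6278455  -0.30463758  0.006     ]
{'position': [0.5002, 0.4554], 'confidence': 0.3} [ 0.58695636 -0.02426654  0.006     ]
{'position': [0.5078, 0.4356], 'confidence': 0.9} [ 0.62657336 -0.30657212  0.006     ]
{'position': [0.5059, 0.4413], 'confidence': 0.28} [ 0.62571972 -0.30929631  0.006     ]
```

View pics/wrist2.png

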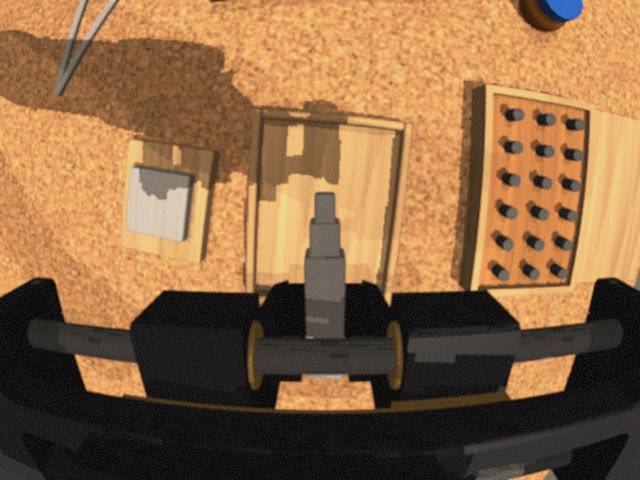

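The punch is gripped level, with its tip at (325,195), centred over the pine tray (columns 250–408). I'll lower it.

```bash
python3 -m pendant '[{"claw":0.1,"dx":0,"dy":2,"dz":-40,"twist":0},{"claw":0.1,"dx":0,"dy":2,"dz":-80,"twist":0},{"claw":0.1,"dx":0,"dy":2,"dz":-120,"twist":0},{"claw":0.1,"dx":0,"dy":2,"dz":-150,"twist":0},{"claw":0.1,"dx":0,"dy":2,"dz":-170,"twist":0},{"claw":0.1,"dx":0,"dy":2,"dz":-182,"twist":0},{"claw":0.1,"dx":0,"dy":2,"dz":-186,"twist":0},{"claw":0.1,"dx":0,"dy":2,"dz":-186,"twist":0}]'; python3 -m pendant '[{"claw":0.1,"dx":0,"dy":0,"dz":-2,"twist":0},{"claw":0.1,"dx":0,"dy":0,"dz":-3,"twist":0},{"claw":0.1,"dx":0,"dy":0,"dz":-4,"twist":0},{"claw":0.1,"dx":0,"dy":0,"dz":-5,"twist":0},{"claw":0.1,"dx":0,"dy":0,"dz":-5,"twist":0}]'
```

```text
clock: 6.3
tool_pos: [0.6291, -0.3037, 0.0185]
eef_rot: [0.666, 0.746, 0.0, 0.0]
contact_force: [0.3, -0.1, -1.1]
opening: 0.172
finger_force: 30.0
clock: 6.8
tool_pos: [0.6283, -0.3042, 0.0128]
eef_rot: [0.666, 0.746, 0.0, 0.0]
contact_force: [-0.1, -0.3, 0.4]
opening: 0.177
finger_force: 30.0
```

```bash
for i in 1; do python3 -m pendant '[{"claw":0.1,"dx":0,"dy":0,"dz":-1,"twist":0},{"claw":0.1,"dx":0,"dy":0,"dz":-1,"twist":0},{"claw":0.1,"dx":0,"dy":0,"dz":-1,"twist":0}]'; done; python3 -m pendant '[{"claw":0.1,"dx":0,"dy":0,"dz":-1,"twist":0},{"claw":0.1,"dx":0,"dy":0,"dz":-1,"twist":0},{"claw":0.1,"dx":0,"dy":0,"dz":-1,"twist":0}]'
```

```text
clock: 7.1
tool_pos: [0.6285, -0.3042, 0.0124]
eef_rot: [0.666, 0.746, 0.0, 0.0]
contact_force: [-1.9, 0.8, 5.4]
opening: 0.179
finger_force: 30.0
clock: 7.4
tool_pos: [0.6285, -0.3042, 0.0123]
eef_rot: [0.666, 0.746, -0.0, 0.0]
contact_force: [-3.6, 1.8, 11.5]
opening: 0.183
finger_force: 30.0
```

```bash
python3 -m pendant '[{"claw":0.1,"dx":0,"dy":0,"dz":1,"twist":0},{"claw":0.1,"dx":0,"dy":0,"dz":1.5,"twist":0},{"claw":0.25,"dx":0,"dy":0,"dz":1.5,"twist":0},{"claw":0.35,"dx":0,"dy":0,"dz":1.5,"twist":0},{"claw":0.35,"dx":0,"dy":0,"dz":1.5,"twist":0},{"claw":0.35,"dx":0,"dy":0,"dz":15,"twist":0},{"claw":0.35,"dx":0,"dy":0,"dz":50,"twist":0},{"claw":0.35,"dx":0,"dy":0,"dz":90,"twist":0}]' && python3 -m pendant '[{"claw":0.35,"dx":0,"dy":0,"dz":50,"twist":0},{"claw":0.35,"dx":0,"dy":0,"dz":90,"twist":0},{"claw":0.35,"dx":0,"dy":0,"dz":120,"twist":0},{"claw":0.35,"dx":0,"dy":0,"dz":120,"twist":0},{"claw":0.35,"dx":0,"dy":0,"dz":120,"twist":0}]'
python3 - <<'E'
from h import *
s=r.get_state();print(s["tool_pos"],s["opening"])
im,d=eyes.snapshot("wrist"); cv2.imwrite("pics/w3.png",im)
for q,z in [("punch",.014)]:
    for o in nets.place_of("wrist",q)[:2]: print(q,o,wray(np.array(o["position"])*[640,480],s["tool_pos"],s["eef_rot"],z))
E
```

```text
clock: 8.2
tool_pos: [0.6276, -0.3037, 0.1012]
eef_rot: [0.666, 0.746, -0.0, -0.001]
contact_force: [0.7, 0.2, -0.1]
opening: 0.348
finger_force: 0.0
clock: 8.7
tool_pos: [0.6286, -0.3041, 0.222]
eef_rot: [0.666, 0.746, 0.0, 0.001]
contact_force: [0.3, -0.3, -0.3]
opening: 0.352
finger_force: 0.0
[ 0.62858861 -0.30414062  0.22204192] 0.35153470725791003
punch {'position': [0.5075, 0.4235], 'confidence': 0.88} [ 0.62786236 -0.29623094  0.014     ]
punch {'position': [0.5069, 0.441], 'confidence': 0.59} [ 0.62842419 -0.30447697  0.014     ]
```

View pics/w3.png

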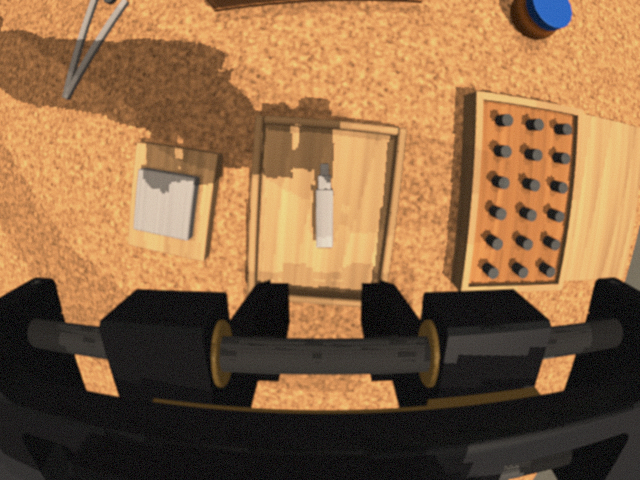

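Punch lies flat at (324,163–247) inside the pine tray. On to the handle.

```bash
python3 -m pendant '[{"claw":0.35,"dx":-7,"dy":42,"dz":0,"twist":-0.1},{"claw":0.35,"dx":-14,"dy":84,"dz":0,"twist":-0.2},{"claw":0.35,"dx":-21,"dy":126,"dz":0,"twist":-0.3},{"claw":0.35,"dx":-28,"dy":168,"dz":0,"twist":-0.4},{"claw":0.35,"dx":-35,"dy":210,"dz":0,"twist":-0.5},{"claw":0.35,"dx":-42,"dy":252,"dz":0,"twist":-0.6},{"claw":0.35,"dx":-49,"dy":294,"dz":0,"twist":-0.7},{"claw":0.35,"dx":-56,"dy":336,"dz":0,"twist":-0.8}]' && python3 -m pendant '[{"claw":0.35,"dx":-7,"dy":42,"dz":0,"twist":-0.1},{"claw":0.35,"dx":-14,"dy":84,"dz":0,"twist":-0.2},{"claw":0.35,"dx":-21,"dy":126,"dz":0,"twist":-0.3},{"claw":0.35,"dx":-28,"dy":168,"dz":0,"twist":-0.4},{"claw":0.35,"dx":-35,"dy":210,"dz":0,"twist":-0.5},{"claw":0.35,"dx":-42,"dy":248,"dz":0,"twist":-0.6},{"claw":0.35,"dx":-42,"dy":248,"dz":0,"twist":-0.7},{"claw":0.35,"dx":-42,"dy":248,"dz":0,"twist":-0.7}]'
python3 - <<'E'
from h import *
s=r.get_state();print(s["tool_pos"],s["eef_rot"],s["q"])
im,d=eyes.snapshot("wrist"); cv2.imwrite("pics/w4.png",im)
for q,z in [("tray_handle",.1)]:
    for o in nets.place_of("wrist",q)[:2]: print(q,o,wray(np.array(o["position"])*[640,480],s["tool_pos"],s["eef_rot"],z))
E
```

```text
clock: 9.6
tool_pos: [0.571, 0.0333, 0.2194]
eef_rot: [0.905, 0.426, -0.001, -0.0]
contact_force: [0.5, 0.4, -0.2]
opening: 0.35
finger_force: 0.0
clock: 10.4
tool_pos: [0.5289, 0.281, 0.2192]
eef_rot: [0.996, 0.094, -0.001, 0.001]
contact_force: [0.9, -0.5, -0.2]
opening: 0.352
finger_force: 0.0
[0.52889868 0.28095952 0.21920183] [ 9.95603273e-01  9.36567849e-02 -1.34469408e-03  8.49221058e-04] [-0.54927676  0.67468558 -0.02815924  1.6709197   0.02491135  0.7995055
 -1.97189902]
tray_handle {'position': [0.5089, 0.4948], 'confidence': 0.95} [0.5264174 0.2788324 0.1      ]
tray_handle {'position': [0.9206, 0.3513], 'confidence': 0.69} [0.6287938  0.06812131 0.1       ]
```

View pics/w4.png

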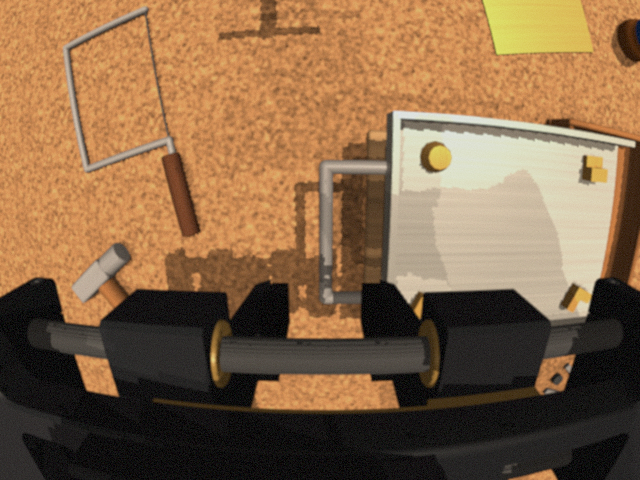

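Run:
```python
from h import *
tp=np.array([.5289,.281,.2192]);q=[.995603,.0936568,-.00134,.00085]
for p in [(326,168),(327,296),(327,235)]: print(wray(p,tp,q,.1))
```

```text
[0.57669073 0.28816623 0.1       ]
[0.48049518 0.26913634 0.1       ]
[0.52847147 0.27828348 0.1       ]
```

```bash
python3 -m pendant '[{"claw":0.35,"dx":0,"dy":-1,"dz":-40,"twist":0},{"claw":0.35,"dx":0,"dy":-1,"dz":-80,"twist":0},{"claw":0.35,"dx":0,"dy":-1,"dz":-100,"twist":0},{"claw":0.35,"dx":0,"dy":-1,"dz":-120,"twist":0},{"claw":0.35,"dx":0,"dy":-1,"dz":-137,"twist":0},{"claw":0.35,"dx":0,"dy":-1,"dz":-137,"twist":0},{"claw":0.35,"dx":0,"dy":-1,"dz":-137,"twist":0}]'
```

```text
clock: 11.2
tool_pos: [0.5308, 0.2776, 0.0837]
eef_rot: [0.996, 0.092, -0.0, 0.0]
contact_force: [0.2, -0.5, -0.6]
opening: 0.352
finger_force: 0.0
```

```bash
python3 -m pendant '[{"claw":0.35,"dx":0,"dy":0,"dz":-2,"twist":0},{"claw":0.05,"dx":0,"dy":0,"dz":-2,"twist":0},{"claw":0.05,"dx":0,"dy":0,"dz":-2,"twist":0},{"claw":0.05,"dx":0,"dy":0,"dz":-2,"twist":0},{"claw":0.05,"dx":0,"dy":0,"dz":-2,"twist":0},{"claw":0.05,"dx":0,"dy":0,"dz":-2,"twist":0}]' 20
python3 - <<'E'
import numpy as np
# arc table: shift of bar from level; hinge->bar (230,20) mm
d=np.array([-np.sin(.187),np.cos(.187)])
for a in np.arange(0,1.12,.05):
    c,s=np.cos(a),np.sin(a); y=230*c-20*s-230; z=230*s+20*c-20
    print(round(a,2),(y*d).round(1),round(z,1))
E
```

```text
clock: 11.8
tool_pos: [0.5304, 0.2805, 0.0823]
eef_rot: [0.996, 0.093, 0.001, -0.001]
contact_force: [-0.6, 3.8, 2.9]
opening: 0.092
finger_force: 19.6
0.0 [-0.  0.] 0.0
0.05 [ 0.2 -1.3] 11.5
0.1 [ 0.6 -3.1] 22.9
0.15 [ 1.  -5.5] 34.1
0.2 [ 1.6 -8.4] 45.3
0.25 [  2.2 -11.9] 56.3
0.3 [  3.  -15.9] 67.1
0.35 [  3.9 -20.4] 77.7
0.4 [  4.8 -25.5] 88.0
0.45 [  5.9 -31. ] 98.1
0.5 [  7.  -37.1] 107.8
0.55 [  8.2 -43.6] 117.3
0.6 [  9.6 -50.6] 126.4
0.65 [ 11. -58.] 135.1
0.7 [ 12.5 -65.8] 143.5
0.75 [ 14. -74.] 151.4
0.8 [ 15.6 -82.6] 158.9
0.85 [ 17.3 -91.6] 166.0
0.9 [  19.1 -100.9] 172.6
0.95 [  20.9 -110.5] 178.7
1.0 [  22.8 -120.4] 184.3
1.05 [  24.7 -130.6] 189.5
1.1 [  26.7 -141. ] 194.0
```

```bash
python3 -m pendant '[{"claw":0.05,"dx":0,"dy":1,"dz":5,"twist":0},{"claw":0.05,"dx":0.5,"dy":0,"dz":17,"twist":0},{"claw":0.05,"dx":1,"dy":-3,"dz":34,"twist":0},{"claw":0.05,"dx":1.6,"dy":-6,"dz":45,"twist":0},{"claw":0.05,"dx":2,"dy":-10,"dz":56,"twist":0},{"claw":0.05,"dx":3,"dy":-14,"dz":67,"twist":0},{"claw":0.05,"dx":4,"dy":-18,"dz":78,"twist":0},{"claw":0.05,"dx":5,"dy":-23,"dz":88,"twist":0}]' 25
```

```text
clock: 12.6
tool_pos: [0.5352, 0.2545, 0.1703]
eef_rot: [0.996, 0.092, -0.001, 0.001]
contact_force: [1.3, 0.3, -3.5]
opening: 0.092
finger_force: 25.1
```

Carrying the tray as expected (−3.5 N), about 0.4 rad. Continue to 0.7, then 1.05.

```bash
python3 -m pendant '[{"claw":0.05,"dx":1,"dy":-5,"dz":10,"twist":0},{"claw":0.05,"dx":2,"dy":-11,"dz":20,"twist":0},{"claw":0.05,"dx":3.5,"dy":-18,"dz":29,"twist":0},{"claw":0.05,"dx":5,"dy":-25,"dz":38,"twist":0},{"claw":0.05,"dx":6,"dy":-32,"dz":47,"twist":0},{"claw":0.05,"dx":7.5,"dy":-40,"dz":55,"twist":0},{"claw":0.05,"dx":9,"dy":-48,"dz":63,"twist":0},{"claw":0.05,"dx":11,"dy":-57,"dz":71,"twist":0}]' && python3 -m pendant '[{"claw":0.05,"dx":2,"dy":-9,"dz":7,"twist":0},{"claw":0.05,"dx":3.5,"dy":-18,"dz":14,"twist":0},{"claw":0.05,"dx":5,"dy":-28,"dz":20,"twist":0},{"claw":0.05,"dx":7,"dy":-37,"dz":25,"twist":0},{"claw":0.05,"dx":7,"dy":-37,"dz":25,"twist":0},{"claw":0.05,"dx":7,"dy":-37,"dz":25,"twist":0}]'
python3 - <<'E'
from h import *
for c in ["top","scene"]:
    im,d=eyes.snapshot(c); cv2.imwrite(f"pics/{c}5.png",im)
a=cv2.imread("pics/top5.png")[150:330,130:400];b=cv2.imread("pics/scene5.png")[170:420,180:500]
cv2.imwrite("pics/c5.png",np.vstack([cv2.resize(a,(450,300)),cv2.resize(b,(450,300))]))
E
```

```text
clock: 13.4
tool_pos: [0.5461, 0.1956, 0.2402]
eef_rot: [0.996, 0.092, -0.001, 0.002]
contact_force: [2.5, -7.1, -11.7]
opening: 0.091
finger_force: 25.7
clock: 14.0
tool_pos: [0.5532, 0.1576, 0.2641]
eef_rot: [0.996, 0.091, -0.001, 0.003]
contact_force: [3.9, -6.4, -17.4]
opening: 0.087
finger_force: 26.1
```

View pics/c5.png

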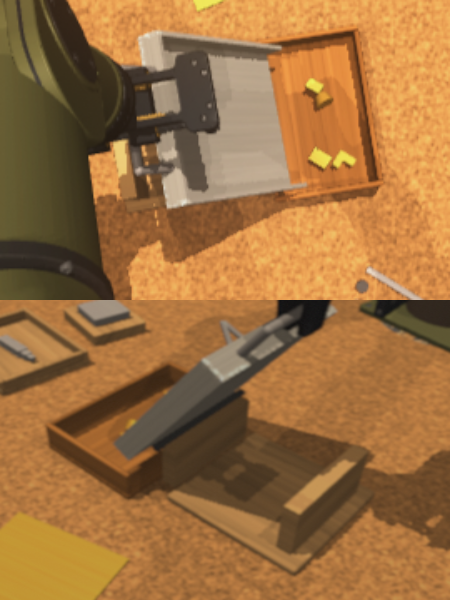

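```bash
python3 -m pendant '[{"claw":0.05,"dx":-2,"dy":10,"dz":-6,"twist":0},{"claw":0.05,"dx":-4,"dy":20,"dz":-12,"twist":0},{"claw":0.05,"dx":-5.5,"dy":29,"dz":-18,"twist":0},{"claw":0.05,"dx":-7,"dy":38,"dz":-25,"twist":0},{"claw":0.05,"dx":-9,"dy":46,"dz":-33,"twist":0},{"claw":0.05,"dx":-10,"dy":55,"dz":-41,"twist":0},{"claw":0.05,"dx":-12,"dy":62,"dz":-49,"twist":0},{"claw":0.05,"dx":-13,"dy":70,"dz":-58,"twist":0}]' 18 && python3 -m pendant '[{"claw":0.05,"dx":-1.5,"dy":7,"dz":-9,"twist":0},{"claw":0.05,"dx":-3,"dy":13.5,"dz":-18.5,"twist":0},{"claw":0.05,"dx":-4,"dy":19.5,"dz":-28,"twist":0},{"claw":0.05,"dx":-5,"dy":25,"dz":-38,"twist":0},{"claw":0.05,"dx":-6,"dy":30,"dz":-48,"twist":0},{"claw":0.05,"dx":-7,"dy":35,"dz":-59,"twist":0},{"claw":0.05,"dx":-8,"dy":39,"dz":-70,"twist":0},{"claw":0.05,"dx":-8.5,"dy":42,"dz":-81,"twist":0}]'
```

```text
clock: 14.9
tool_pos: [0.54, 0.229, 0.2073]
eef_rot: [0.996, 0.091, -0.001, 0.002]
contact_force: [-0.6, -6.4, -5.8]
opening: 0.095
finger_force: 18.2
clock: 15.7
tool_pos: [0.5321, 0.2716, 0.1267]
eef_rot: [0.996, 0.092, -0.0, 0.002]
contact_force: [0.3, -6.4, -2.2]
opening: 0.097
finger_force: 18.0
```

```bash
python3 -m pendant '[{"claw":0.05,"dx":-0.5,"dy":2,"dz":-8,"twist":0},{"claw":0.05,"dx":-1,"dy":3.5,"dz":-16,"twist":0},{"claw":0.05,"dx":-1,"dy":5,"dz":-23,"twist":0},{"claw":0.05,"dx":-1.2,"dy":6,"dz":-29,"twist":0},{"claw":0.05,"dx":-1.4,"dy":7,"dz":-34,"twist":0},{"claw":0.05,"dx":-1.5,"dy":7.5,"dz":-37,"twist":0},{"claw":0.05,"dx":-1.5,"dy":8,"dz":-39,"twist":0},{"claw":0.05,"dx":-1.5,"dy":8,"dz":-40,"twist":0}]' && python3 -m pendant '[{"claw":0.05,"dx":0,"dy":0,"dz":-1,"twist":0},{"claw":0.05,"dx":0,"dy":0,"dz":-2,"twist":0},{"claw":0.05,"dx":0,"dy":0,"dz":-3,"twist":0},{"claw":0.05,"dx":0,"dy":0,"dz":-4,"twist":0},{"claw":0.05,"dx":0,"dy":0,"dz":-4,"twist":0}]'
```

```text
clock: 16.5
tool_pos: [0.5307, 0.2797, 0.0871]
eef_rot: [0.996, 0.092, -0.001, 0.001]
contact_force: [0.2, -5.2, -1.2]
opening: 0.092
finger_force: 17.9
clock: 17.0
tool_pos: [0.5306, 0.2802, 0.0832]
eef_rot: [0.996, 0.092, -0.0, 0.001]
contact_force: [-0.2, -5.3, -2.0]
opening: 0.094
finger_force: 18.0
```

```bash
python3 -m pendant '[{"claw":0.05,"dx":0,"dy":0,"dz":-1,"twist":0},{"claw":0.05,"dx":0,"dy":0,"dz":-2,"twist":0},{"claw":0.05,"dx":0,"dy":0,"dz":-2,"twist":0}]' && python3 -m pendant '[{"claw":0.05,"dx":0,"dy":0,"dz":-1,"twist":0},{"claw":0.05,"dx":0,"dy":0,"dz":-2,"twist":0},{"claw":0.05,"dx":0,"dy":0,"dz":-2,"twist":0}]'
```

```text
clock: 17.3
tool_pos: [0.5305, 0.2803, 0.0812]
eef_rot: [0.996, 0.092, -0.0, 0.001]
contact_force: [-0.1, -4.4, -2.0]
opening: 0.093
finger_force: 17.9
clock: 17.6
tool_pos: [0.5305, 0.2805, 0.0791]
eef_rot: [0.996, 0.092, -0.0, 0.001]
contact_force: [0.3, -6.2, -1.9]
opening: 0.09
finger_force: 17.9
```

```bash
python3 -m pendant '[{"claw":0.05,"dx":0,"dy":0,"dz":-1,"twist":0},{"claw":0.05,"dx":0,"dy":0,"dz":-2,"twist":0},{"claw":0.05,"dx":0,"dy":0,"dz":-2,"twist":0}]' && python3 -m pendant '[{"claw":0.05,"dx":0,"dy":0,"dz":-1,"twist":0},{"claw":0.05,"dx":0,"dy":0,"dz":-2,"twist":0},{"claw":0.05,"dx":0,"dy":0,"dz":-2,"twist":0}]'
```

```text
clock: 17.9
tool_pos: [0.5306, 0.2806, 0.0782]
eef_rot: [0.996, 0.092, -0.0, 0.001]
contact_force: [-3.0, -6.5, 6.8]
opening: 0.09
finger_force: 17.2
clock: 18.2
tool_pos: [0.5309, 0.2807, 0.0774]
eef_rot: [0.996, 0.092, 0.0, 0.001]
contact_force: [-4.5, -6.7, 14.7]
opening: 0.084
finger_force: 16.6
```

The tray is seated (force reversed sign). Unload, open, retreat and look.

```bash
python3 -m pendant '[{"claw":0.05,"dx":0,"dy":0,"dz":1.5,"twist":0},{"claw":0.05,"dx":0,"dy":0,"dz":2,"twist":0},{"claw":0.15,"dx":0,"dy":0,"dz":2,"twist":0},{"claw":0.32,"dx":0,"dy":0,"dz":2,"twist":0},{"claw":0.32,"dx":0,"dy":0,"dz":2,"twist":0},{"claw":0.32,"dx":0,"dy":0,"dz":20,"twist":0},{"claw":0.32,"dx":0,"dy":0,"dz":50,"twist":0},{"claw":0.32,"dx":0,"dy":0,"dz":90,"twist":0}]' && python3 -m pendant '[{"claw":0.32,"dx":0,"dy":40,"dz":40,"twist":0},{"claw":0.32,"dx":0,"dy":80,"dz":60,"twist":0},{"claw":0.32,"dx":0,"dy":110,"dz":60,"twist":0},{"claw":0.32,"dx":0,"dy":110,"dz":60,"twist":0},{"claw":0.32,"dx":0,"dy":110,"dz":60,"twist":0}]'
python3 - <<'E'
from h import *
im,d=eyes.snapshot("top")
a=im[130:330,150:510]
e=cv2.imread("pics/top5.png")
i2,d2=eyes.snapshot("scene")
for c,q,z in [("scene","tray_handle",.1)]: find(c,q,z,d2)
cv2.imwrite("pics/c6.png",np.vstack([cv2.resize(a,(540,300)),cv2.resize(i2[160:400,130:530],(540,300))]))
E
```

```text
clock: 19.0
tool_pos: [0.5293, 0.2823, 0.1646]
eef_rot: [0.996, 0.093, -0.001, 0.0]
contact_force: [0.6, 0.4, 0.1]
opening: 0.322
finger_force: 0.0
clock: 19.5
tool_pos: [0.5297, 0.393, 0.2246]
eef_rot: [0.996, 0.093, -0.0, -0.0]
contact_force: [1.2, -0.4, 1.1]
opening: 0.318
finger_force: 0.0
scene tray_handle 0.63 [457. 336.] [0.5313 0.2813 0.1   ] [0.536 0.284 0.105]
```

View pics/c6.png

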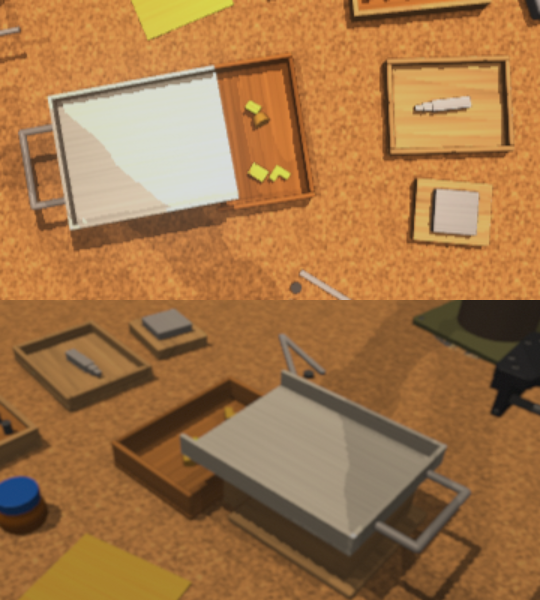

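The tray is empty and level, all four offcuts (254,107), (261,119), (258,172), (280,174) are in the catch box, and the punch is flat in the pine tray at (443,104).

```bash
python3 -c "
from plant import r
print(r.finish_job())"
```

```text
the job is handed in; nothing more can be done
None
```

The job is handed in: the last pictures before hand-in show the punch lying flat in the pine tool tray, all four offcuts in the catch box, and the tipping tray level on its stand after a slow lowering; the robot's clock read about 20 s.

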